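Tip the sample bottles through the tray's corner spout into the open jar

TASK

Turn the turntable by one of its upright pegs until the open jar stands centred under the spout of the steel tray, then push the tray's lever over to tip the tray and hold it until all three sample bottles have slid out through the corner spout into that jar. Then let the tray down gently until it lies level again, without letting it drop. Do not handle the jars or the bottles with the gripper, and leave the other things on the bench where they are.

Things in the scene. Friction and masses are not known exactly. Their poses are not given: they have to be found in the camera images.
- station: Fixed aluminium frame carrying turntable and tray; place and yaw vary. Origin: on the bench top, on the turntable axis. +y points level from that axis towards the tray, z up; the lever is on the -x side. In this frame the tray hinge is the line y = 122 mm, z = 125 mm, along x, carried by two uprights 133 mm high at x = +-102 mm.
- turntable (a joint): Angle of the turntable (grey disc with dark top, 290 mm across, its top 26 mm above the work surface) about the vertical axis through the station's origin; positive is anticlockwise seen from above; turns up to 1.65 rad either way, to stops. Light friction (about 0.06 N m), it stays where it is left. The jars just stand on it and ride along if it is turned smoothly.
- peg_a (a point): Very top, 145 mm above the bench, of one of the turntable's two upright steel pegs (12 mm shaft, 15 mm ball on top, rising 119 mm above the disc, 128 mm from the axis). At turntable angle 0 it stands 126 degrees anticlockwise (from above) of the station's +y direction. To be pushed sideways.
- peg_b (a point): Top of the other peg, alike, 126 degrees clockwise from the station's +y direction at turntable angle 0.
- drop_point (a point): Fixed point on the turntable's top surface, 85 mm from its axis towards the tray, 32 mm ahead of the spout's lip: where the open jar's centre must stand.
- open_jar: The only jar without a lid: clear plastic, upright, 116 mm in diameter, 70 mm high, wall 3 mm, 0.3 kg, open top. Loose on the turntable, its centre 85 mm from the axis. It starts about 72 degrees to one side or the other of the drop point. Origin: centre of its underside.
- lidded_jar_1: Clear jar closed with a white lid, 120 mm in diameter, 80 mm high; loose on the turntable, starts opposite the open jar, about 72 degrees on the other side of the drop point. Origin: centre of its underside.
- lidded_jar_2: Another such lidded jar; loose on the turntable on the side away from the tray. Origin: centre of its underside.
- tray (a joint): Tilt of the tray, rad: 0 level (gravity keeps it so), 0.85 tipped to its stop. Slippery flat steel plate 220 x 220 mm, walls 30 mm, set cornerwise: the corner over the turntable is cut off as a 100 mm spout, its lip at the hinge; the opposite corner rises. Plate top 125 mm above the bench. Falls back when released; 4 to 10 N at the lever. Tip it slowly; bottles slide from about 0.2 rad on; if they bridge, ease back and retip.
- lever_tip (a point): Centre of the black 22 mm ball ending the lever that tips the tray: a 12 mm rod, 140 mm long, fixed to the tray at station x = -130 mm. Tray level: it leans 0.42 rad from vertical to station +y, ball 247 mm above the bench. Pushed along station -y it travels 115 mm, nearly level (12 mm higher midway), to lean 0.43 rad the other way at full tip. It follows the pusher back by gravity.
- spout (a point): Middle of the spout's lip, on the plate's top.
- bottle_1: A small square amber glass sample bottle with white cap, 60 mm long, 24 x 24 mm, 30 g, lying in the tray at the start. Origin: its middle.
- bottle_2: A small square amber glass sample bottle with white cap, 60 mm long, 24 x 24 mm, 30 g, lying in the tray at the start. Origin: its middle.
- bottle_3: A small square amber glass sample bottle with white cap, 60 mm long, 24 x 24 mm, 30 g, lying in the tray at the start. Origin: its middle.
- dropper: Bystander: grey dropper bottle, 32 mm in diameter, 107 mm high. Origin: centre of underside.
- dishes: Bystander: two stacked lidded dishes, 94 mm in diameter, 33 mm high. Origin: centre of underside.
- stick_cup: Bystander: white cup with wooden sticks, 68 mm in diameter, 80 mm high, sticks up to 130 mm. Origin: centre of underside.
Mind the look-alikes: they are no part of the job. Leave any pink look-alike of the bottle_2 alone. What is shaped like the bottle_1 but pink is not meant.

How it is judged (in metres and radians):
On the way, in this order (a step that is already met when the one before it is completed fails the run):
1. the open jar stands under the spout, the tray still level (horizontal distance between open_jar and drop_point below 0.02 m and value of joint tray below 0.08 rad and angle between open_jar's own z axis and vertical below 0.1 rad), for 0.2 s.
2. the tray is tipped and all three bottles are in the open jar (value of joint tray above 0.12 rad and horizontal distance between each of bottle_1, bottle_2, bottle_3 and open_jar below 0.055 m and z of bottle_1 in the frame of open_jar between 0 and 0.07 m and z of bottle_2 in the frame of open_jar between 0 and 0.07 m and z of bottle_3 in the frame of open_jar between 0 and 0.07 m and angle between open_jar's own z axis and vertical below 0.1 rad), for 0.2 s.
At the end, for the whole second after the job is handed in: All three bottles lie in the open jar (their middles within 55 mm of its axis and below its rim) and are at rest; the jar stands upright on the turntable within 30 mm of the drop point; the tray is level again (under 0.05 rad); the lidded jars still stand upright on the turntable (value of joint tray below 0.05 rad and horizontal distance between each of bottle_1, bottle_2, bottle_3 and open_jar below 0.055 m and z of bottle_1 in the frame of open_jar between 0 and 0.07 m and z of bottle_2 in the frame of open_jar between 0 and 0.07 m and z of bottle_3 in the frame of open_jar between 0 and 0.07 m and angle between each of open_jar, lidded_jar_1, lidded_jar_2's own z axis and vertical below 0.1 rad and horizontal distance between open_jar and drop_point below 0.03 m and z of open_jar in the frame of station between 0.02 and 0.032 m and linear speed of each of open_jar, bottle_1, bottle_2, bottle_3 below 0.03 m/s and z of each of lidded_jar_1, lidded_jar_2 in the frame of station above 0.02 m); the robot touches nothing.
It fails at once if the tray is dropped: it falls back faster than 1.5 rad/s (velocity of joint tray below -1.5 rad/s).
It fails at once if the robot handles a jar (over 2 N) (contact force between any of the arm, the fingers and open_jar above 2 N or contact force between any of the arm, the fingers and lidded_jar_1 above 2 N or contact force between any of the arm, the fingers and lidded_jar_2 above 2 N).
It fails at once if the robot handles a bottle (over 1 N) (contact force between any of the arm, the fingers and bottle_1 above 1 N or contact force between any of the arm, the fingers and bottle_2 above 1 N or contact force between any of the arm, the fingers and bottle_3 above 1 N).
It fails at once if a bystander is moved more than 30 mm or tipped (distance of any of dropper, dishes, stick_cup from where it was at the start of the episode above 0.03 m or angle between any of dropper, dishes, stick_cup's own z axis and vertical above 0.3 rad).
It also fails if it takes over 61 s, if anything falls off the work surface, if the arm or the gripper's body presses on something with over 40 N, if the wrist force passes 120 N, or if a joint passes its speed limit or range.

ROBOT

A 6-joint arm with a two-finger parallel gripper is mounted at the origin on the work surface. World frame = base frame: x ahead of the robot, y to its left, z up, the work surface at z = 0. Lengths are in mm, angles in rad, forces in N, time in s.
With the tool pointing down it reaches from about 400 to 925 mm from the base axis. Payload 12.5 kg.
Tool frame: the origin (TCP) lies on the centre line of the jaws, within the pads' length; the fingertips stand 19 mm ahead of it and the grasp point (between the pads) is the TCP; y points along the fingers, x is the direction in which the jaws open and shut, and the axes are right-handed (so a half turn about y gives the same grasp; the last joint's range is limited). The gripper opens to 95 mm and grips with 3 to 60 N. Pads are 20 mm wide; open, the fingers measure 119 mm over their backs; the gripper's body (75 mm by 180 mm) begins 59 mm behind the grasp point.
Start: joints at [-1.414, 0.491, 1.559, -0, 1.092, -0.106], TCP at [162.388, -603.552, 233.661] pointing down, gripper open.
Joint ranges: [-3.1, 3.1], [-0.84, 2.19], [0.05, 2.79], [-1.13, 4.28], [0.06, 2.93], [-2.69, 2.69]. Speed limits (rad/s): [2.22, 2.22, 2.79, 3.14, 3.14, 3.14].

INTERFACE

Orientations are given as [roll, pitch, yaw] about the fixed x, y, z axes, in that order (R = Rz(yaw) Ry(pitch) Rx(roll)).
In Python, from cell import env gives the robot as it stands. The module is installed in compiled form; this text tells all that it offers.
- The arm moves only by the tool move_arm, never from a script. Its argument "rows" is a list of rows, each an object of numbers: "tx", "ty", "tz": the shift along the tool's x, y, z in cm; "rx", "ry", "rz": the turn, a rotation vector about the tool's x, y, z in rad; "grip": the opening in per cent of the stroke, from 0 (shut) to 100 (fully open). In form: [{"tx": .., "ty": .., "tz": .., "rx": .., "ry": .., "rz": .., "grip": ..}, ...]. A call has 1 to 10 rows; each row shifts and turns the commanded pose from where the row before left it, along the tool's axes as they then stand; what a row does not reach is not made up. A row lasts 1/12 s, in which the tool goes at most 41.7 mm and 7.16 degrees, less where a joint would pass 70% of its speed; a pose out of reach is approached as far as the arm can. A call is refused whole if a number of a shift passes 4.17 or a number of a turn 0.125, either way. A call with a gripper value outside its range is refused whole. The fingers move at their own pace and stop on an object; the grip force is fixed at half the most. Time passes only in rows, so rows that do not move let the fingers close. It gives the time, the measured TCP pose, the force and the opening at its end, in the units of the state.
- env.state(): the state, without advancing time (a new reading comes with each control period).
- env.read_camera(name): name is "scene" or "top" or "wrist"; returns (picture, depth): 480x640x3 uint8, blue, green, red; 480x640 float32, mm along the optical axis (not along the pixel's ray), 0 where there is no reading.
- env.calibration(name): a dict with "vertical_fov" (degrees; the focal length in pixels is half the picture's height over the tangent of half this angle, whatever the lens; pixels are square), "cx", "cy" (the principal point, pixels), "eye" and "rotation" of the camera in the world. Camera axes: x right, y up, looking along -z (the intrinsics and any distortion apply to the point x, -y, -z); pixel columns grow to the right and rows downward; lengths in mm; the calibration is good to about 2 mm. A picture is of the moment at which its call begins: read the wrist's pose just before it. calibration takes no time and is no camera call; for the wrist camera it gives the pose at the moment of the call.
- env.job_done(): hands the job in, once; it reports no verdict.
The state is a dict: "t": time; "joints": joint angles; "qvel": joint speeds; "tau": joint torques, N m; "eef_pos": TCP position; "tcp_rot": TCP orientation; "ft_force": force on the tool from outside, world axes, zero at the start; "moment": the same for the moment, N m; "opening": opening from 0.0 (shut) to 1.0 (fully open).
Only numpy, scipy, OpenCV 4.12 (cv2) and the standard library are available. Lean on these libraries where they do the work, as an engineer would, in place of code of your own. Each camera call takes 0.05 s, during which the arm holds its last target.

## Working session

There is one attempt and no reset: what is moved stays moved. The work goes in short steps, Python scripts to look and compute and a tool call to move; the robot and the scene stay as the last step left them, time stands still between calls to the robot, and variables do not carry over. Pictures are saved under pics/ and viewed, and the job is handed in when it is done.

Besides the shell and the picture viewer there is one more tool, called as name([rows], argument=value, ...), one row to a line, values as JSON. move_arm: Moves the arm, as the interface text tells. Its arguments: {"type":"object","properties":{"rows":{"type":"array"}},"required":["rows"]}

```bash
mkdir -p pics; python3 - <<'E'
from cell import env
import cv2,numpy as np
for n in ("scene","top"):
    c=env.calibration(n); print(n,c)
    p,d=env.read_camera(n); cv2.imwrite(f"pics/{n}0.png",p); np.save(f"{n}0.npy",d)
print(env.state())
E
```

```text
scene {'vertical_fov': 49.245707159680286, 'cx': 318.16318810524797, 'cy': 245.11191990473097, 'eye': array([1296.45411958,  402.27938357, 1038.70833407]), 'rotation': array([0.75904014, 0.01215023, 2.02290376])}
top {'vertical_fov': 57.672911071242574, 'cx': 314.2483503362277, 'cy': 238.0841042918175, 'eye': array([ 315.69467234,   31.65756385, 1319.16512881]), 'rotation': array([ 0.21381292, -0.00734437, -1.50015353])}
{'t': 0.1, 'joints': array([-1.41355620e+00,  4.91497720e-01,  1.55939915e+00, -4.46677663e-05,
        1.09167892e+00, -1.05586744e-01]), 'qvel': array([ 0.00022687, -0.00101247, -0.001066  , -0.00141341, -0.00076619,
        0.00046273]), 'tau': array([ 4.20604774e-03, -6.13623905e+01, -2.58606237e+01,  6.94148568e-02,
        4.69904998e-02, -4.00159718e-05]), 'eef_pos': array([ 162.37131742, -603.33612518,  233.11747362]), 'tcp_rot': array([-1.57073211e+00,  9.81844059e-04, -1.30794881e+00]), 'ft_force': array([-0.11167372,  0.2473118 , -0.31840057]), 'moment': array([0.00396161, 0.00752422, 0.02829887]), 'opening': 1.0022486712439065}
```

View pics/scene0.png

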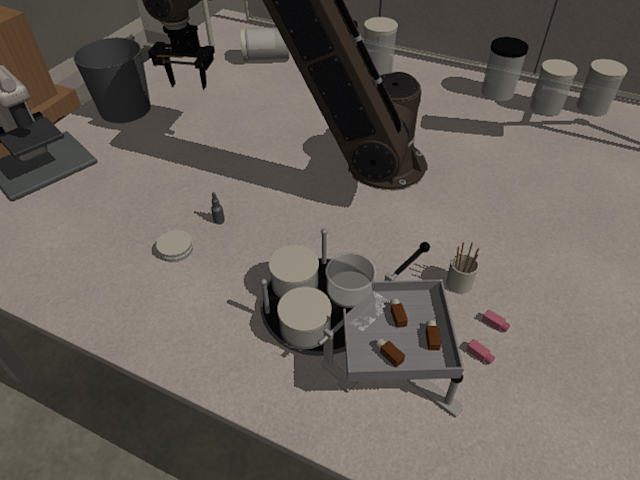

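View pics/top0.png

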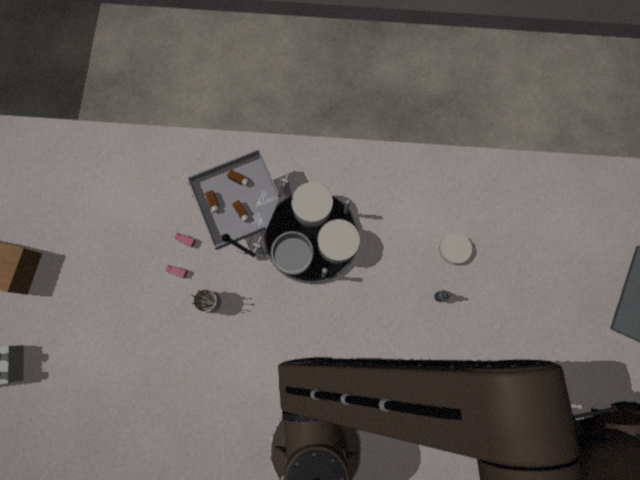

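Scene shows the station around (350,300): the open jar at (350,280), lidded jars at (294,272) and (304,315), amber bottles in the tray, pink look-alikes at (495,321) and (481,351) outside, and the lever ball at (425,246). Next I build helpers and enlarge the crops.

```bash
cat > h.py <<'E'
import numpy as np,cv2
from scipy.spatial.transform import Rotation as R
def Rm(c): return R.from_euler('xyz',c['rotation']).as_matrix()
def ray(c,u,v):
    f=240/np.tan(np.radians(c['vertical_fov'])/2)
    return Rm(c)@np.array([(u-c['cx'])/f,-(v-c['cy'])/f,-1.0])
def at_z(c,u,v,z):
    r=ray(c,u,v); return c['eye']+r*(z-c['eye'][2])/r[2]
def at_d(c,u,v,d): return c['eye']+ray(c,u,v)*d
def proj(c,p):
    f=240/np.tan(np.radians(c['vertical_fov'])/2)
    q=Rm(c).T@(np.asarray(p,float)-c['eye']); return c['cx']-f*q[0]/q[2], c['cy']+f*q[1]/q[2]
E
python3 - <<'E'
from h import *
from cell import env
for n,(x0,y0,w,h_) in {"scene":(230,215,260,195),"top":(160,140,220,165)}.items():
    p=cv2.imread(f"pics/{n}0.png"); k=800/w
    cv2.imwrite(f"pics/{n}0c.png",cv2.resize(p[y0:y0+h_,x0:x0+w],(800,600),interpolation=cv2.INTER_CUBIC))
for n in ("scene","top"):
    c=env.calibration(n);d=np.load(n+"0.npy")
    for u,v in ([(600,250),(200,300),(420,440),(304,310),(294,265)] if n=="scene" else [(600,200),(400,300),(456,247),(312,200),(338,240)]):
        print(n,u,v,at_d(c,u,v,d[v,u]).round(1))
E
```

```text
scene 600 250 [1.094e+02 6.531e+02 4.000e-01]
scene 200 300 [ 711.7 -223.3    0.9]
scene 420 440 [812.8 382.6  -5. ]
scene 304 310 [692.3  61.4 100.9]
scene 294 265 [586.7 -18.9 103.7]
top 600 200 [ 792.4 -856.2   -4.3]
top 400 300 [ 4.306e+02 -2.286e+02 -2.000e-01]
top 456 247 [ 600.7 -389.5   22.4]
top 312 200 [692.   55.9 104.3]
top 338 240 [578.7 -26.5 104.8]
```

View pics/scene0c.png

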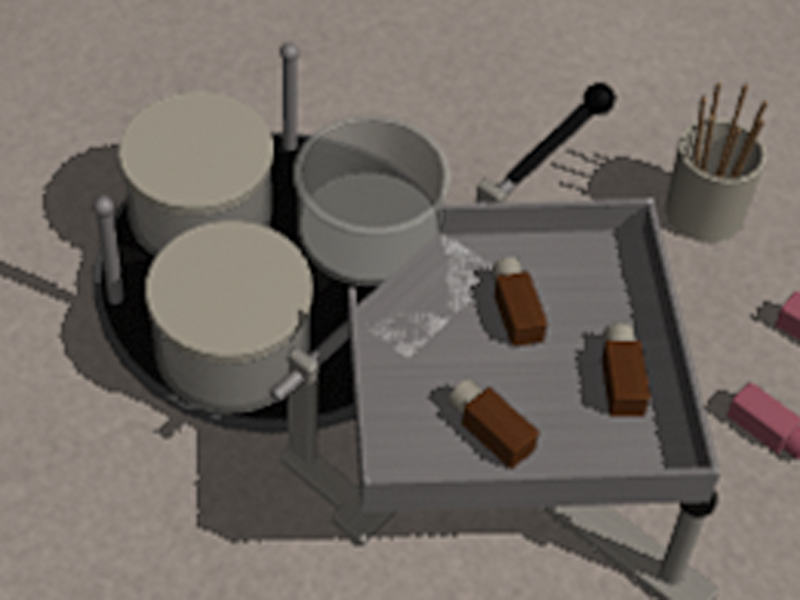

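View pics/top0c.png

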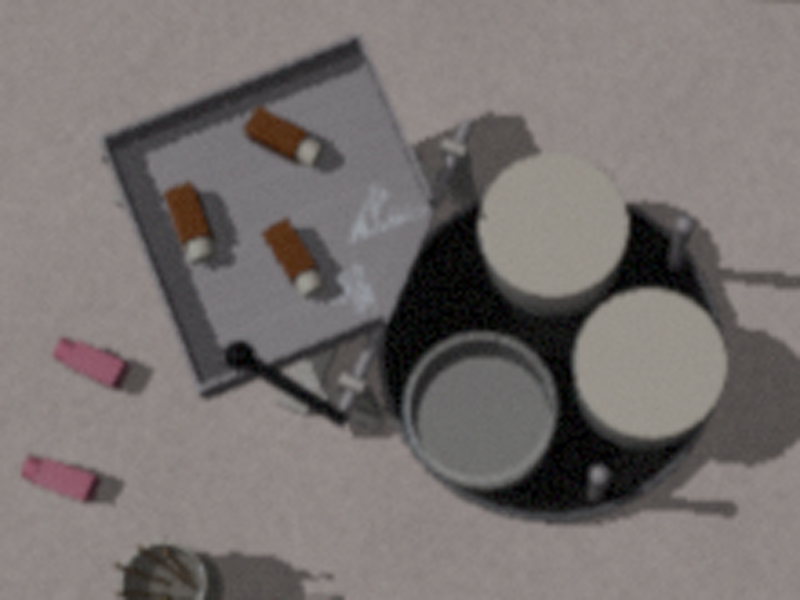

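```bash
cat > m.py <<'E'
from h import *
from cell import env
from scipy.optimize import least_squares
S={'pa':(289,51,137.5),'pb':(105,206,137.5),'lev':(599,98,247),'oj':(371,170,96),'l1':(196,155,106),'l2':(229,290,106)}
T={'pa':(599,475,137.5),'pb':(682,226,137.5),'lev':(240,355,247),'oj':(480,411,96),'l1':(650,365,106),'l2':(553,227,106)}
cs,ct=env.calibration('scene'),env.calibration('top')
P={}
for k in S:
    u,v,z=S[k]; a=at_z(cs,u/3.0769+230,v/3.0769+215,z)
    u,v,z=T[k]; b=at_z(ct,u/3.6364+160,v/3.6364+140,z)
    P[k]=(a+b)/2; print(k,a.round(1),b.round(1))
def st(q,x,y): return np.array([q[0]+np.cos(q[2])*x-np.sin(q[2])*y, q[1]+np.sin(q[2])*x+np.cos(q[2])*y])
LY=122+140*np.sin(.42) 
def res(q):
    A=np.radians(126); r=[]
    for k,s in (('pa',1),('pb',-1)):
        an=s*A+q[3]; r.append(st(q,-128*np.sin(an),128*np.cos(an))-P[k][:2])
    r.append(st(q,-130,LY)-P['lev'][:2])
    return np.concatenate(r)
s=least_squares(res,[630,0,-1.0,0]); q=s.x; print(q,s.fun.round(1))
print('drop',st(q,0,85))
for k in('oj','l1','l2'):
    d=P[k][:2]-q[:2]; c,sn=np.cos(q[2]),np.sin(q[2]); x=c*d[0]+sn*d[1]; y=-sn*d[0]+c*d[1]; print(k,np.hypot(x,y),np.degrees(np.arctan2(-x,y)))
E
python3 m.py
```

```text
pa [485.4  11.8 137.5] [483.6   6.2 137.5]
pb [685.3 -40.6 137.5] [682.7 -45.4 137.5]
lev [535.4 267.2 247. ] [533.6 261.6 247. ]
oj [538.1 106.7  96. ] [533.2 101.6  96. ]
l1 [589.7 -18.  106. ] [577.5 -28.7 106. ]
l2 [693.3  63.2 106. ] [684.2  55.1 106. ]
[ 6.03528065e+02  5.52474563e+01 -3.09250572e-01  5.23496607e-02] [-0.2 -0.2  0.6 -0.8 -0.3  1. ]
drop [629.39737723 136.2152197 ]
oj 83.64331859760091 71.94491877123227
l1 81.06533668543459 -176.51227193916952
l2 85.31908897803984 -69.66413362286342
```

Candidates checked: peg_a is top-crop (599,475), lever side. Peg_b is (682,226), far from the tray. The open jar, seen without a lid at (480,411), is at +72°, so the table must turn clockwise by 72°. I'll use peg_b because it stays clear of the lever and tray. The bottles in the tray are the amber ones; the pink ones at (90,362) and (60,478) are left alone. First I rotate the tool to the tangent heading.

move_arm([
  {"ry":-0.125,"grip":45},
  {"ry":-0.125,"grip":45},
  {"ry":-0.125,"grip":45},
  {"ry":-0.125,"grip":45},
  {"ry":-0.125,"grip":45},
  {"ry":-0.125,"grip":45},
  {"ry":-0.125,"grip":45},
  {"ry":-0.125,"grip":45},
  {"ry":-0.125,"grip":45},
  {"ry":-0.125,"grip":45},
])

```text
validation failed for argument at $.ro...
```

move_arm([
  {"ry":-0.125,"grip":45},
  {"ry":-0.125,"grip":45},
  {"ry":-0.125,"grip":45},
  {"ry":-0.125,"grip":45},
  {"ry":-0.125,"grip":45},
  {"ry":-0.125,"grip":45},
])

```text
validation failed for argument at $.ro...
```

move_arm([
  {"tx":0.0,"ty":0.0,"tz":0.0,"rx":0.0,"ry":-0.12,"rz":0.0,"grip":45.0},
])

```text
t: 0.18
eef_pos: [162.4, -603.4, 233.2]
tcp_rot: [-1.571, 0.001, -1.19]
ft_force: [1.1, 0.4, 0.4]
opening: 0.969
```

move_arm([
  {"tx":0,"ty":0,"tz":0,"rx":0,"ry":-0.125,"rz":0,"grip":45},
  {"tx":0,"ty":0,"tz":0,"rx":0,"ry":-0.125,"rz":0,"grip":45},
  {"tx":0,"ty":0,"tz":0,"rx":0,"ry":-0.125,"rz":0,"grip":45},
  {"tx":0,"ty":0,"tz":0,"rx":0,"ry":-0.125,"rz":0,"grip":45},
  {"tx":0,"ty":0,"tz":0,"rx":0,"ry":-0.125,"rz":0,"grip":45},
  {"tx":0,"ty":0,"tz":0,"rx":0,"ry":-0.125,"rz":0,"grip":45},
  {"tx":0,"ty":0,"tz":0,"rx":0,"ry":-0.125,"rz":0,"grip":45},
  {"tx":0,"ty":0,"tz":0,"rx":0,"ry":-0.125,"rz":0,"grip":45},
  {"tx":0,"ty":0,"tz":0,"rx":0,"ry":-0.125,"rz":0,"grip":45},
  {"tx":0,"ty":0,"tz":0,"rx":0,"ry":-0.125,"rz":0,"grip":45},
])

```text
t: 1.02
eef_pos: [162.4, -603.4, 233.3]
tcp_rot: [-1.57, 0.0, 0.068]
ft_force: [-0.5, 0.1, -0.4]
opening: 0.45
```

move_arm([
  {"tx":0,"ty":0,"tz":0,"rx":0,"ry":-0.125,"rz":0,"grip":45},
  {"tx":0,"ty":0,"tz":0,"rx":0,"ry":-0.125,"rz":0,"grip":45},
  {"tx":0,"ty":0,"tz":0,"rx":0,"ry":-0.125,"rz":0,"grip":45},
  {"tx":0,"ty":0,"tz":0,"rx":0,"ry":-0.125,"rz":0,"grip":45},
  {"tx":0,"ty":0,"tz":0,"rx":0,"ry":-0.125,"rz":0,"grip":45},
  {"tx":0,"ty":0,"tz":0,"rx":0,"ry":0,"rz":0,"grip":45},
])

```text
t: 1.52
eef_pos: [162.4, -603.4, 233.3]
tcp_rot: [-1.57, -0.0, 0.693]
ft_force: [0.3, -0.1, -0.4]
opening: 0.45
```

move_arm([
  {"tx":2,"ty":0,"tz":0.3,"rx":0,"ry":0,"rz":0,"grip":45},
  {"tx":3.8,"ty":0,"tz":0.5,"rx":0,"ry":0,"rz":0,"grip":45},
  {"tx":3.8,"ty":0,"tz":0.5,"rx":0,"ry":0,"rz":0,"grip":45},
  {"tx":3.8,"ty":0,"tz":0.5,"rx":0,"ry":0,"rz":0,"grip":45},
  {"tx":3.8,"ty":0,"tz":0.5,"rx":0,"ry":0,"rz":0,"grip":45},
  {"tx":3.8,"ty":0,"tz":0.5,"rx":0,"ry":0,"rz":0,"grip":45},
  {"tx":3.8,"ty":0,"tz":0.5,"rx":0,"ry":0,"rz":0,"grip":45},
  {"tx":3.8,"ty":0,"tz":0.5,"rx":0,"ry":0,"rz":0,"grip":45},
  {"tx":3.8,"ty":0,"tz":0.5,"rx":0,"ry":0,"rz":0,"grip":45},
  {"tx":3.8,"ty":0,"tz":0.5,"rx":0,"ry":0,"rz":0,"grip":45},
])

```text
t: 2.35
eef_pos: [412.8, -335.3, 233.7]
tcp_rot: [-1.571, 0.0, 0.682]
ft_force: [0.9, 0.0, -0.7]
opening: 0.451
```

move_arm([
  {"tx":3.8,"ty":0,"tz":0.5,"rx":0,"ry":0,"rz":0,"grip":45},
  {"tx":3.8,"ty":0,"tz":0.5,"rx":0,"ry":0,"rz":0,"grip":45},
  {"tx":3.8,"ty":0,"tz":0.5,"rx":0,"ry":0,"rz":0,"grip":45},
  {"tx":3.8,"ty":0,"tz":0.5,"rx":0,"ry":0,"rz":0,"grip":45},
  {"tx":3.8,"ty":0,"tz":0.5,"rx":0,"ry":0,"rz":0,"grip":45},
  {"tx":3.8,"ty":0,"tz":0.5,"rx":0,"ry":0,"rz":0,"grip":45},
  {"tx":3.8,"ty":0,"tz":0.5,"rx":0,"ry":0,"rz":0,"grip":45},
  {"tx":3.8,"ty":0,"tz":0.5,"rx":0,"ry":0,"rz":0,"grip":45},
  {"tx":3.8,"ty":0,"tz":0.5,"rx":0,"ry":0,"rz":0,"grip":45},
  {"tx":3,"ty":0,"tz":0.5,"rx":0,"ry":0,"rz":0,"grip":45},
])

```text
t: 3.18
eef_pos: [669.2, -59.9, 233.3]
tcp_rot: [-1.571, 0.0, 0.683]
ft_force: [0.6, -0.7, -0.3]
opening: 0.448
```

```bash
python3 - <<'E'
from h import *
from cell import env
print(env.state()['eef_pos'],env.calibration('wrist'))
c=env.calibration('wrist');p,d=env.read_camera('wrist');cv2.imwrite('pics/w1.png',p);np.save('w1.npy',d)
print(env.state()['eef_pos'],proj(c,(684,-43,137.5)),proj(c,(684,-43,145)))
E
```

```text
[669.1565164  -59.90283661 233.26397268] {'vertical_fov': 60.67458198518035, 'cx': 312.9204377017489, 'cy': 236.11700528024593, 'eye': array([625.47026998,  -6.35984935, 383.69871855]), 'rotation': array([-0.24661711,  0.00125784,  0.68221396])}
[671.38360925 -56.61370319 232.95287282] (np.float64(349.37260890065187), np.float64(241.38217095960346)) (np.float64(350.428588688883), np.float64(244.57195638716018))
```

View pics/w1.png

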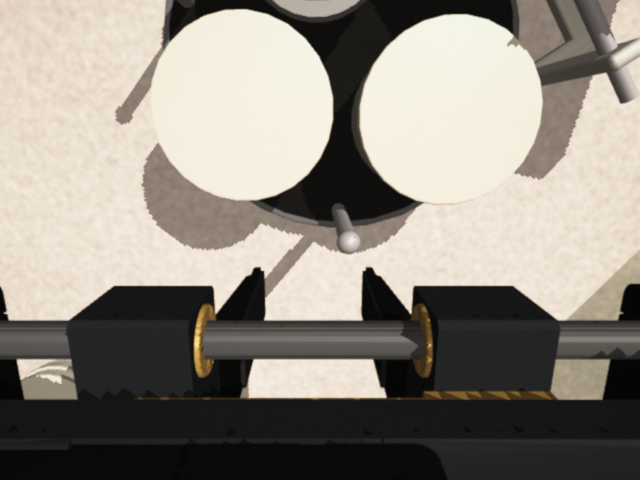

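The wrist view shows peg_b's ball at (349,241), within a pixel of prediction (349.4,241.4), and both lids are clear of the finger line. Now I centre over it and check again before descending.

move_arm([
  {"tx":1,"ty":0,"tz":0.15,"rx":0,"ry":0,"rz":0,"grip":45},
  {"tx":0.8,"ty":0,"tz":0.1,"rx":0,"ry":0,"rz":0,"grip":45},
  {"tx":0,"ty":0,"tz":0,"rx":0,"ry":0,"rz":0,"grip":45},
  {"tx":0,"ty":0,"tz":0,"rx":0,"ry":0,"rz":0,"grip":45},
])

```text
t: 3.57
eef_pos: [679.8, -49.4, 233.5]
tcp_rot: [-1.571, 0.0, 0.685]
ft_force: [-0.2, -1.4, 0.8]
opening: 0.451
```

move_arm([
  {"tx":0.7,"ty":0,"tz":0.2,"rx":0,"ry":0,"rz":0,"grip":45},
  {"tx":0,"ty":2,"tz":0,"rx":0,"ry":0,"rz":0,"grip":45},
  {"tx":0,"ty":2,"tz":0,"rx":0,"ry":0,"rz":0,"grip":45},
  {"tx":0,"ty":2,"tz":0,"rx":0,"ry":0,"rz":0,"grip":45},
  {"tx":0,"ty":2,"tz":0,"rx":0,"ry":0,"rz":0,"grip":45},
  {"tx":0,"ty":1,"tz":0,"rx":0,"ry":0,"rz":0,"grip":45},
  {"tx":0,"ty":1,"tz":0,"rx":0,"ry":0,"rz":0,"grip":45},
  {"tx":0,"ty":0,"tz":0,"rx":0,"ry":0,"rz":0,"grip":40},
  {"tx":0,"ty":0,"tz":0,"rx":0,"ry":0,"rz":0,"grip":35},
])

```text
t: 4.32
eef_pos: [684.4, -43.1, 134.0]
tcp_rot: [-1.571, -0.0, 0.687]
ft_force: [0.1, 0.8, 0.4]
opening: 0.382
```

```bash
python3 - <<'E'
from h import *
from cell import env
p,d=env.read_camera('wrist');cv2.imwrite('pics/w2.png',p)
s=env.state();print(s['t'],s['eef_pos'],s['tcp_rot'],s['ft_force'],s['opening'])
E
```

```text
4.3667 [684.62357853 -43.11996336 134.54532077] [-1.57176695e+00 -7.49490752e-04  6.86682310e-01] [-0.07411417 -1.02109646  0.5328919 ] 0.36445495026518826
```

View pics/w2.png

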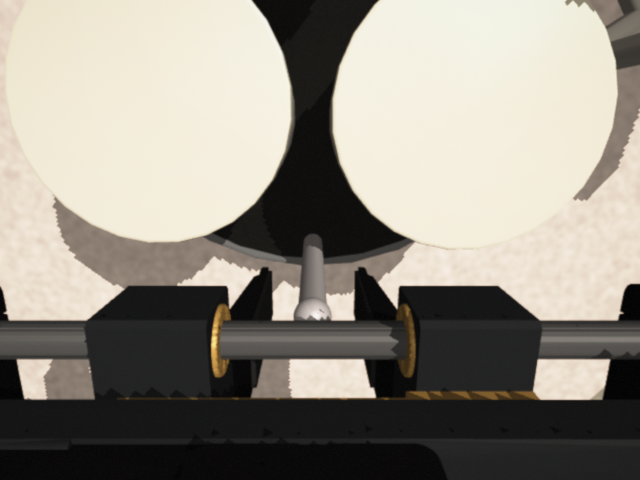

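Peg_b is centred between the fingers at (312,310). I close to a loose fit and start the arc clockwise.

move_arm([
  {"tx":0,"ty":0,"tz":0,"rx":0,"ry":0,"rz":0,"grip":24},
  {"tx":0,"ty":0,"tz":0,"rx":0,"ry":0,"rz":0,"grip":24},
  {"tx":-0.1,"ty":0,"tz":0,"rx":0,"ry":0.008,"rz":0,"grip":24},
  {"tx":-0.1,"ty":0,"tz":0,"rx":0,"ry":0.008,"rz":0,"grip":24},
  {"tx":-0.1,"ty":0,"tz":0,"rx":0,"ry":0.008,"rz":0,"grip":24},
  {"tx":-0.13,"ty":0,"tz":0,"rx":0,"ry":0.01,"rz":0,"grip":24},
  {"tx":-0.19,"ty":0,"tz":0,"rx":0,"ry":0.015,"rz":0,"grip":24},
  {"tx":-0.26,"ty":0,"tz":0,"rx":0,"ry":0.02,"rz":0,"grip":24},
  {"tx":-0.32,"ty":0,"tz":0,"rx":0,"ry":0.025,"rz":0,"grip":24},
  {"tx":-0.32,"ty":0,"tz":0,"rx":0,"ry":0.025,"rz":0,"grip":24},
])

```text
t: 5.2
eef_pos: [671.7, -52.1, 133.6]
tcp_rot: [-1.571, 0.0, 0.565]
ft_force: [0.6, 0.7, 0.3]
opening: 0.24
```

```bash
python3 - <<'E'
from h import *
from cell import env
p,d=env.read_camera('wrist');cv2.imwrite('pics/w3.png',p)
p,d=env.read_camera('top');cv2.imwrite('pics/t3.png',cv2.resize(p[140:305,160:380],(800,600),interpolation=cv2.INTER_CUBIC))
s=env.state();print(s['t'],s['eef_pos'],s['tcp_rot'],s['ft_force'],s['opening'])
e=s['eef_pos'];a=np.array([e[0]-603.5,e[1]-55.2]);print(np.hypot(*a),np.degrees(np.arctan2(a[1],a[0])))
E
```

```text
5.3 [671.52122597 -52.35841579 133.6391351 ] [-1.57073199e+00  3.68113558e-04  5.66013638e-01] [ 0.72359111  0.10792648 -0.1849402 ] 0.2396727949855924
127.26232745131153 -57.690250986980985
```

View pics/w3.png

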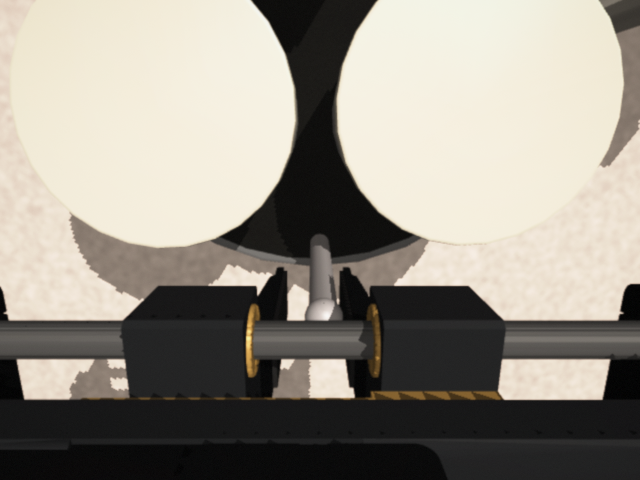

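The peg now bears on the right finger at (322,312) and the jars ride along. I continue smoothly.

move_arm([
  {"tx":-0.13,"ty":0,"tz":0,"rx":0,"ry":0.01,"rz":0,"grip":24},
  {"tx":-0.19,"ty":0,"tz":0,"rx":0,"ry":0.015,"rz":0,"grip":24},
  {"tx":-0.26,"ty":0,"tz":0,"rx":0,"ry":0.02,"rz":0,"grip":24},
  {"tx":-0.32,"ty":0,"tz":0,"rx":0,"ry":0.025,"rz":0,"grip":24},
  {"tx":-0.32,"ty":0,"tz":0,"rx":0,"ry":0.025,"rz":0,"grip":24},
  {"tx":-0.32,"ty":0,"tz":0,"rx":0,"ry":0.025,"rz":0,"grip":24},
  {"tx":-0.32,"ty":0,"tz":0,"rx":0,"ry":0.025,"rz":0,"grip":24},
  {"tx":-0.32,"ty":0,"tz":0,"rx":0,"ry":0.025,"rz":0,"grip":24},
  {"tx":-0.32,"ty":0,"tz":0,"rx":0,"ry":0.025,"rz":0,"grip":24},
  {"tx":-0.32,"ty":0,"tz":0,"rx":0,"ry":0.025,"rz":0,"grip":24},
])

```text
t: 6.13
eef_pos: [646.6, -64.9, 133.6]
tcp_rot: [-1.571, 0.0, 0.345]
ft_force: [0.3, -0.3, -0.5]
opening: 0.239
```

move_arm([
  {"tx":-0.32,"ty":0,"tz":0,"rx":0,"ry":0.025,"rz":0,"grip":24},
  {"tx":-0.32,"ty":0,"tz":0,"rx":0,"ry":0.025,"rz":0,"grip":24},
  {"tx":-0.32,"ty":0,"tz":0,"rx":0,"ry":0.025,"rz":0,"grip":24},
  {"tx":-0.32,"ty":0,"tz":0,"rx":0,"ry":0.025,"rz":0,"grip":24},
  {"tx":-0.32,"ty":0,"tz":0,"rx":0,"ry":0.025,"rz":0,"grip":24},
  {"tx":-0.32,"ty":0,"tz":0,"rx":0,"ry":0.025,"rz":0,"grip":24},
  {"tx":-0.32,"ty":0,"tz":0,"rx":0,"ry":0.025,"rz":0,"grip":24},
  {"tx":-0.32,"ty":0,"tz":0,"rx":0,"ry":0.025,"rz":0,"grip":24},
  {"tx":-0.32,"ty":0,"tz":0,"rx":0,"ry":0.025,"rz":0,"grip":24},
  {"tx":-0.32,"ty":0,"tz":0,"rx":0,"ry":0.025,"rz":0,"grip":24},
])

```text
t: 6.97
eef_pos: [615.5, -72.2, 133.6]
tcp_rot: [-1.571, -0.0, 0.095]
ft_force: [1.0, 0.9, -0.1]
opening: 0.239
```

```bash
python3 - <<'E'
from h import *
from cell import env
s=env.state();print(s['t'],s['eef_pos'],s['tcp_rot'],s['ft_force'],s['opening'])
e=s['eef_pos'];a=np.array([e[0]-603.5,e[1]-55.2]);print(np.hypot(*a),np.degrees(np.arctan2(a[1],a[0])))
E
```

```text
6.9667 [615.54319628 -72.21020509 133.63647104] [-1.57089983e+00 -4.40662232e-05  9.54877391e-02] [ 1.03221603  0.92520287 -0.05548322] 0.23857935747301215
127.97811897875154 -84.6002737038952
```

move_arm([
  {"tx":-0.32,"ty":0,"tz":0,"rx":0,"ry":0.025,"rz":0,"grip":24},
  {"tx":-0.32,"ty":0,"tz":0,"rx":0,"ry":0.025,"rz":0,"grip":24},
  {"tx":-0.32,"ty":0,"tz":0,"rx":0,"ry":0.025,"rz":0,"grip":24},
  {"tx":-0.32,"ty":0,"tz":0,"rx":0,"ry":0.025,"rz":0,"grip":24},
  {"tx":-0.32,"ty":0,"tz":0,"rx":0,"ry":0.025,"rz":0,"grip":24},
  {"tx":-0.32,"ty":0,"tz":0,"rx":0,"ry":0.025,"rz":0,"grip":24},
  {"tx":-0.32,"ty":0,"tz":0,"rx":0,"ry":0.025,"rz":0,"grip":24},
  {"tx":-0.32,"ty":0,"tz":0,"rx":0,"ry":0.025,"rz":0,"grip":24},
  {"tx":-0.32,"ty":0,"tz":0,"rx":0,"ry":0.025,"rz":0,"grip":24},
  {"tx":-0.32,"ty":0,"tz":0,"rx":0,"ry":0.025,"rz":0,"grip":24},
])

```text
t: 7.8
eef_pos: [583.6, -71.7, 133.6]
tcp_rot: [-1.571, -0.0, -0.155]
ft_force: [0.2, 0.8, -0.2]
opening: 0.24
```

move_arm([
  {"tx":-0.32,"ty":0,"tz":0,"rx":0,"ry":0.025,"rz":0,"grip":24},
  {"tx":-0.32,"ty":0,"tz":0,"rx":0,"ry":0.025,"rz":0,"grip":24},
  {"tx":-0.32,"ty":0,"tz":0,"rx":0,"ry":0.025,"rz":0,"grip":24},
  {"tx":-0.32,"ty":0,"tz":0,"rx":0,"ry":0.025,"rz":0,"grip":24},
  {"tx":-0.32,"ty":0,"tz":0,"rx":0,"ry":0.025,"rz":0,"grip":24},
  {"tx":-0.32,"ty":0,"tz":0,"rx":0,"ry":0.025,"rz":0,"grip":24},
  {"tx":-0.32,"ty":0,"tz":0,"rx":0,"ry":0.025,"rz":0,"grip":24},
  {"tx":-0.32,"ty":0,"tz":0,"rx":0,"ry":0.025,"rz":0,"grip":24},
  {"tx":-0.32,"ty":0,"tz":0,"rx":0,"ry":0.025,"rz":0,"grip":24},
  {"tx":-0.32,"ty":0,"tz":0,"rx":0,"ry":0.025,"rz":0,"grip":24},
])

```text
t: 8.63
eef_pos: [552.9, -63.3, 133.6]
tcp_rot: [-1.571, -0.0, -0.404]
ft_force: [1.1, 0.3, -0.2]
opening: 0.238
```

move_arm([
  {"tx":-0.32,"ty":0,"tz":0,"rx":0,"ry":0.025,"rz":0,"grip":24},
  {"tx":-0.32,"ty":0,"tz":0,"rx":0,"ry":0.025,"rz":0,"grip":24},
  {"tx":-0.32,"ty":0,"tz":0,"rx":0,"ry":0.025,"rz":0,"grip":24},
  {"tx":-0.32,"ty":0,"tz":0,"rx":0,"ry":0.025,"rz":0,"grip":24},
  {"tx":-0.26,"ty":0,"tz":0,"rx":0,"ry":0.02,"rz":0,"grip":24},
  {"tx":-0.19,"ty":0,"tz":0,"rx":0,"ry":0.015,"rz":0,"grip":24},
  {"tx":-0.19,"ty":0,"tz":0,"rx":0,"ry":0.015,"rz":0,"grip":24},
  {"tx":-0.13,"ty":0,"tz":0,"rx":0,"ry":0.01,"rz":0,"grip":24},
  {"tx":-0.1,"ty":0,"tz":0,"rx":0,"ry":0.008,"rz":0,"grip":24},
  {"tx":0,"ty":0,"tz":0,"rx":0,"ry":0,"rz":0,"grip":24},
])

```text
t: 9.47
eef_pos: [533.9, -53.4, 133.6]
tcp_rot: [-1.571, 0.0, -0.57]
ft_force: [0.7, -0.1, 0.6]
opening: 0.237
```

```bash
python3 - <<'E'
from h import *
from cell import env
s=env.state();print(s['t'],s['eef_pos'],s['tcp_rot'],s['ft_force'],s['opening'])
e=s['eef_pos'];a=np.array([e[0]-603.5,e[1]-55.2]);print(np.hypot(*a),np.degrees(np.arctan2(a[1],a[0])))
p,d=env.read_camera('top');cv2.imwrite('pics/t4.png',cv2.resize(p[140:305,160:380],(800,600),interpolation=cv2.INTER_CUBIC))
p,d=env.read_camera('scene');cv2.imwrite('pics/s4.png',cv2.resize(p[215:410,230:490],(800,600),interpolation=cv2.INTER_CUBIC))
E
```

```text
9.4667 [533.87415352 -53.41868554 133.61008174] [-1.57094861e+00  1.23448195e-04 -5.70467821e-01] [ 0.6842177  -0.1014783   0.57434683] 0.2367843586610773
129.01851551517126 -122.66034591700439
```

View pics/t4.png

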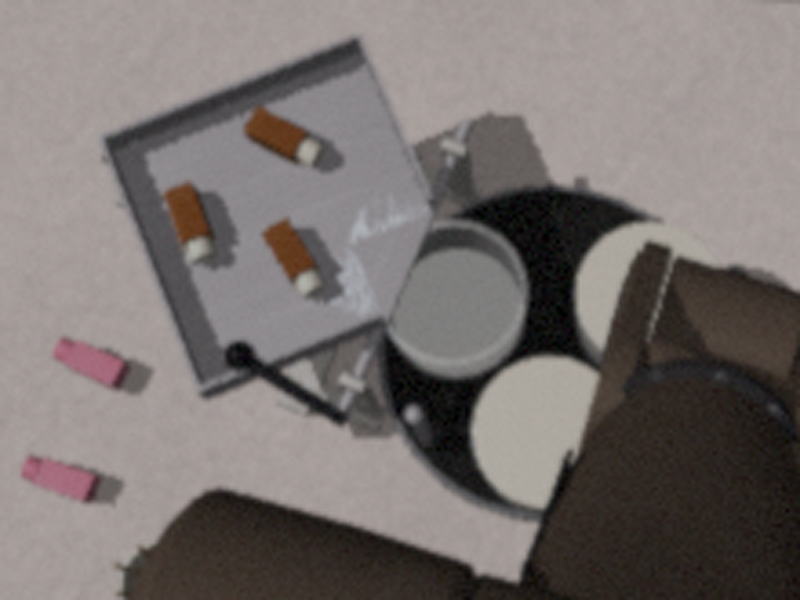

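View pics/s4.png

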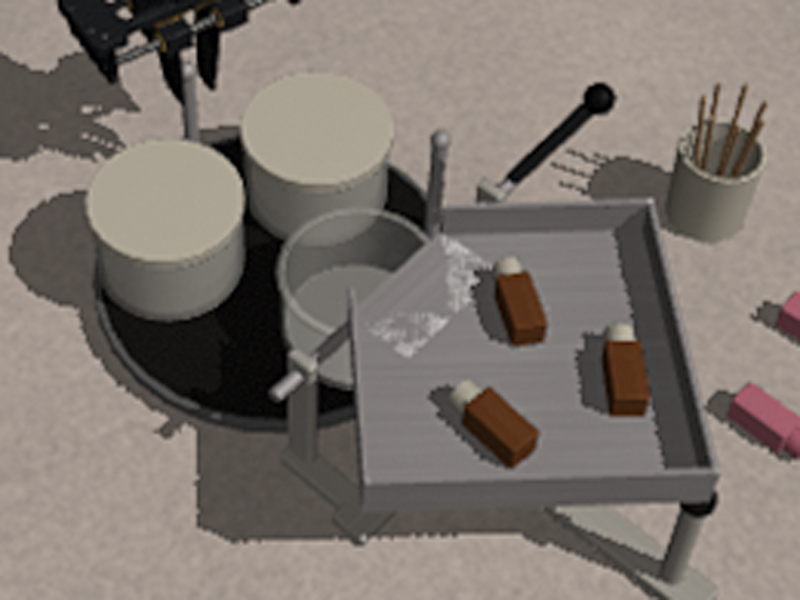

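```bash
python3 - <<'E'
from h import *
from cell import env
cs,ct=env.calibration('scene'),env.calibration('top')
q=[603.53,55.25,-.30925]
for k,S,T,z in (('oj',(354,258),(452,300),96),('pa',(440,139),(415,412),137.5)):
    for c,(u,v) in ((cs,(S[0]/3.0769+230,S[1]/3.0769+215)),(ct,(T[0]/3.6364+160,T[1]/3.6364+140))):
        p=at_z(c,u,v,z);d=p[:2]-q[:2];cc,s=np.cos(q[2]),np.sin(q[2]);x=cc*d[0]+s*d[1];y=-s*d[0]+cc*d[1]
        print(k,p.round(1),np.hypot(x,y).round(1),np.degrees(np.arctan2(-x,y)).round(2),'st',x.round(1),y.round(1))
E
```

```text
oj [621.6 129.4  96. ] 76.3 4.0 st -5.3 76.1
oj [621.  131.1  96. ] 77.8 4.73 st -6.4 77.6
pa [521.3 154.2 137.5] 128.7 57.45 st -108.4 69.2
pa [521.6 148.2 137.5] 123.9 59.13 st -106.4 63.6
```

move_arm([
  {"tx":-0.1,"ty":0,"tz":0,"rx":0,"ry":0.008,"rz":0,"grip":24},
  {"tx":-0.19,"ty":0,"tz":0,"rx":0,"ry":0.015,"rz":0,"grip":24},
  {"tx":-0.19,"ty":0,"tz":0,"rx":0,"ry":0.015,"rz":0,"grip":24},
  {"tx":-0.13,"ty":0,"tz":0,"rx":0,"ry":0.01,"rz":0,"grip":24},
  {"tx":-0.1,"ty":0,"tz":0,"rx":0,"ry":0.008,"rz":0,"grip":24},
  {"tx":0,"ty":0,"tz":0,"rx":0,"ry":0,"rz":0,"grip":24},
  {"tx":0,"ty":0,"tz":0,"rx":0,"ry":0,"rz":0,"grip":35},
  {"tx":0,"ty":0,"tz":0,"rx":0,"ry":0,"rz":0,"grip":40},
  {"tx":0,"ty":0,"tz":0,"rx":0,"ry":0,"rz":0,"grip":45},
])

```text
t: 10.32
eef_pos: [528.1, -49.6, 133.6]
tcp_rot: [-1.571, 0.0, -0.626]
ft_force: [-0.5, -0.1, 0.9]
opening: 0.396
```

```bash
python3 - <<'E'
from h import *
from cell import env
s=env.state();print(s['t'],s['eef_pos'],s['tcp_rot'],s['ft_force'],s['opening'])
cs,ct=env.calibration('scene'),env.calibration('top')
q=[603.53,55.25,-.30925]
def st(x,y): return np.array([q[0]+np.cos(q[2])*x-np.sin(q[2])*y, q[1]+np.sin(q[2])*x+np.cos(q[2])*y])
for n,c,(x0,y0,w,h_) in (('top',ct,(260,180,80,60)),('scene',cs,(305,265,80,60))):
    p,d=env.read_camera(n);cv2.imwrite(f'pics/{n}5full.png',p)
    k=10
    im=cv2.resize(p[y0:y0+h_,x0:x0+w],(800,600),interpolation=cv2.INTER_CUBIC)
    for r in (58,):
        pts=[]
        for a in np.linspace(0,2*np.pi,72):
            u,v=proj(c,(*(st(0,85)+r*np.array([np.cos(a),np.sin(a)])),96));pts.append(((u-x0+.5)*k-.5,(v-y0+.5)*k-.5))
        cv2.polylines(im,[np.int32(pts)],True,(0,0,255),1)
    cv2.imwrite(f'pics/{n}5.png',im)
E
```

```text
10.3167 [528.1445856  -49.5802902  133.60424424] [-1.57090001e+00  6.26415309e-06 -6.25930063e-01] [-0.54877995 -0.05188996  0.92971401] 0.3955817401259696
```

View pics/top5.png

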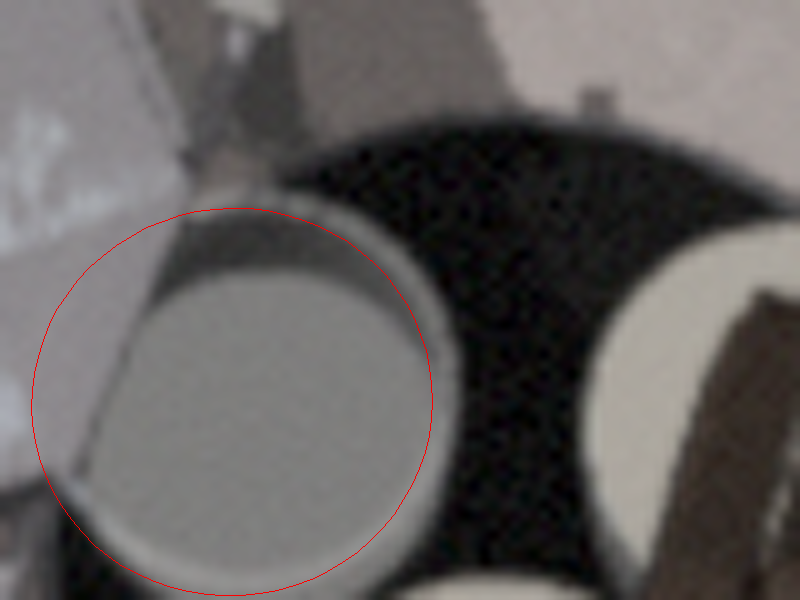

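View pics/scene5.png

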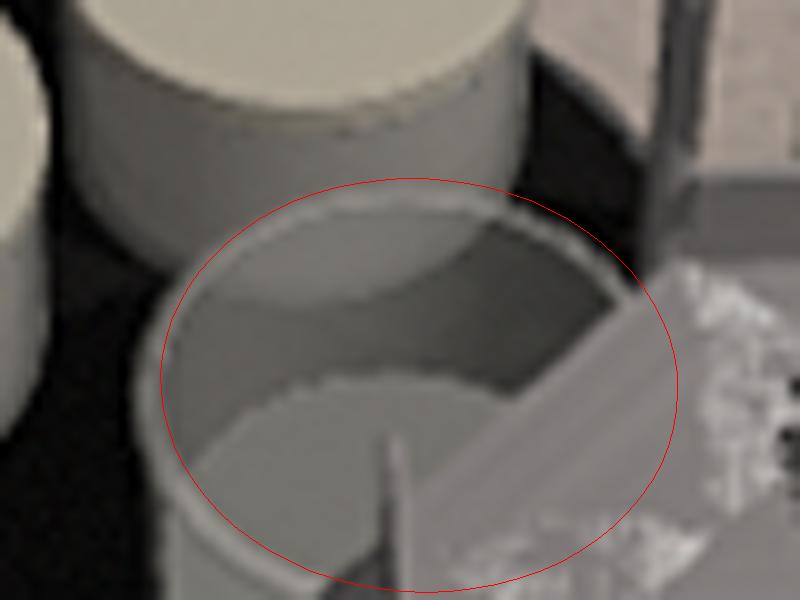

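```bash
python3 - <<'E'
from h import *
from cell import env
cs,ct=env.calibration('scene'),env.calibration('top')
q=[603.53,55.25,-.30925]
def ts(p):
    d=p[:2]-q[:2];cc,s=np.cos(q[2]),np.sin(q[2]);return (cc*d[0]+s*d[1]).round(1),(-s*d[0]+cc*d[1]).round(1)
f=lambda u,v,x0,y0:(u/10+x0-.45,v/10+y0-.45)
for n,c,u,v,x0,y0,z in (('lipA',ct,185,188,260,180,125),('lipB',ct,78,480,260,180,125),('lipA s',cs,400,500,305,265,125),('lipB s',cs,680,265,305,265,125),('jar t',ct,260,394,260,180,96),('jar s',cs,392,390,305,265,96)):
    p=at_z(c,*f(u,v,x0,y0),z);print(n,p.round(1),ts(p))
E
```

```text
lipA [683.4 152.6 125. ] (np.float64(46.5), np.float64(117.1))
lipB [595.7 175.1 125. ] (np.float64(-43.9), np.float64(111.8))
lipA s [681.3 153.8 125. ] (np.float64(44.1), np.float64(117.6))
lipB s [596.4 184.  125. ] (np.float64(-46.0), np.float64(120.5))
jar t [631.9 128.4  96. ] (np.float64(4.7), np.float64(78.3))
jar s [635.  132.1  96. ] (np.float64(6.6), np.float64(82.8))
```

Lip checks out: y≈117 and centred in x. The jar is at about (+5.5, 80) in the station frame against (0,85). That is inside tolerance, but I nudge back a little to centre it across the spout.

move_arm([
  {"tx":0,"ty":0,"tz":0,"rx":0,"ry":0,"rz":0,"grip":24},
  {"tx":0,"ty":0,"tz":0,"rx":0,"ry":0,"rz":0,"grip":24},
  {"tx":0,"ty":0,"tz":0,"rx":0,"ry":0,"rz":0,"grip":24},
  {"tx":0.25,"ty":0,"tz":0,"rx":0,"ry":-0.02,"rz":0,"grip":24},
  {"tx":0.25,"ty":0,"tz":0,"rx":0,"ry":-0.02,"rz":0,"grip":24},
  {"tx":0.2,"ty":0,"tz":0,"rx":0,"ry":-0.016,"rz":0,"grip":24},
  {"tx":0.2,"ty":0,"tz":0,"rx":0,"ry":-0.016,"rz":0,"grip":24},
  {"tx":0.2,"ty":0,"tz":0,"rx":0,"ry":-0.016,"rz":0,"grip":24},
  {"tx":0.2,"ty":0,"tz":0,"rx":0,"ry":-0.016,"rz":0,"grip":24},
  {"tx":0.2,"ty":0,"tz":0,"rx":0,"ry":-0.016,"rz":0,"grip":24},
])

```text
t: 11.25
eef_pos: [540.9, -57.8, 133.6]
tcp_rot: [-1.571, 0.0, -0.504]
ft_force: [-1.0, 0.3, -0.1]
opening: 0.24
```

move_arm([
  {"tx":0,"ty":0,"tz":0,"rx":0,"ry":0,"rz":0,"grip":24},
  {"tx":-0.1,"ty":0,"tz":0,"rx":0,"ry":0,"rz":0,"grip":30},
  {"tx":-0.2,"ty":0,"tz":0,"rx":0,"ry":0,"rz":0,"grip":40},
  {"tx":0,"ty":0,"tz":0,"rx":0,"ry":0,"rz":0,"grip":50},
  {"tx":0,"ty":0,"tz":0,"rx":0,"ry":0,"rz":0,"grip":50},
])

```text
t: 11.67
eef_pos: [538.0, -56.2, 133.7]
tcp_rot: [-1.571, -0.0, -0.506]
ft_force: [-0.6, -0.9, -0.2]
opening: 0.453
```

```bash
python3 - <<'E'
from h import *
from cell import env
s=env.state();print(s['t'],s['eef_pos'],s['tcp_rot'],s['ft_force'],s['opening'])
for n,(x0,y0,w,h_) in (('top',(260,180,80,60)),('scene',(305,265,80,60))):
    p,d=env.read_camera(n);cv2.imwrite(f'pics/{n}6.png',cv2.resize(p[y0:y0+h_,x0:x0+w],(800,600),interpolation=cv2.INTER_CUBIC))
p,d=env.read_camera('wrist');cv2.imwrite('pics/w6.png',p)
a=cv2.imread('pics/top6.png');b=cv2.imread('pics/w6.png')
cv2.imwrite('pics/tw6.png',np.hstack([cv2.resize(a,(400,300)),cv2.resize(b,(400,300))]))
E
```

```text
11.6667 [537.96091918 -56.15420054 133.67145096] [-1.57089646e+00 -6.80949360e-05 -5.05971275e-01] [-0.55275616 -0.8594949  -0.19597429] 0.4529249502278439
```

View pics/tw6.png

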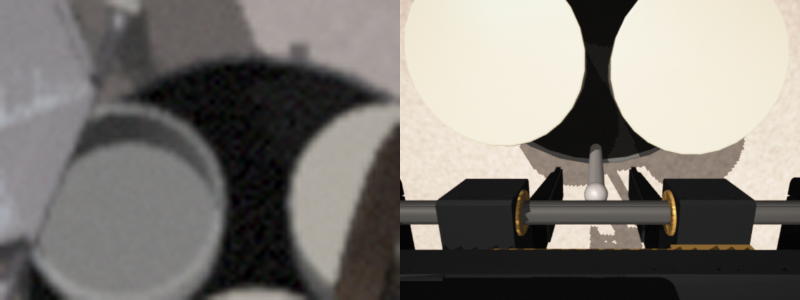

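View pics/top6.png

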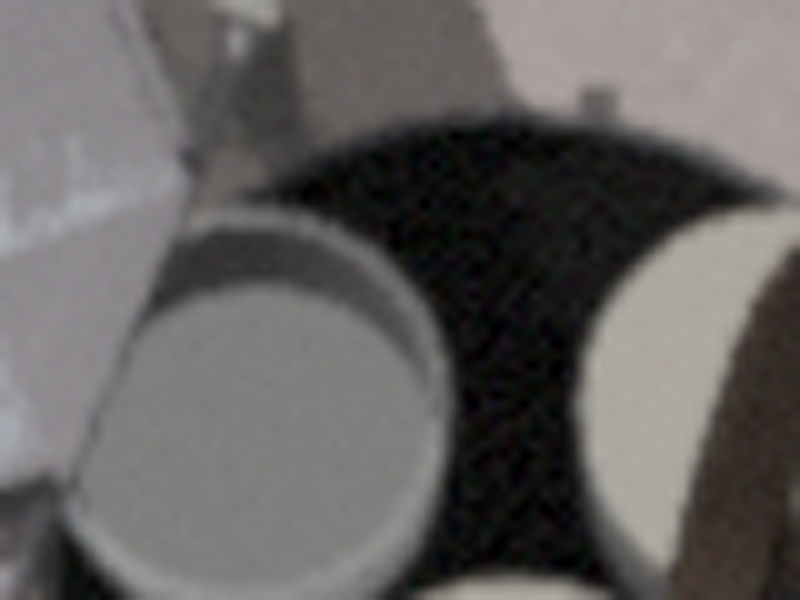

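View pics/scene6.png

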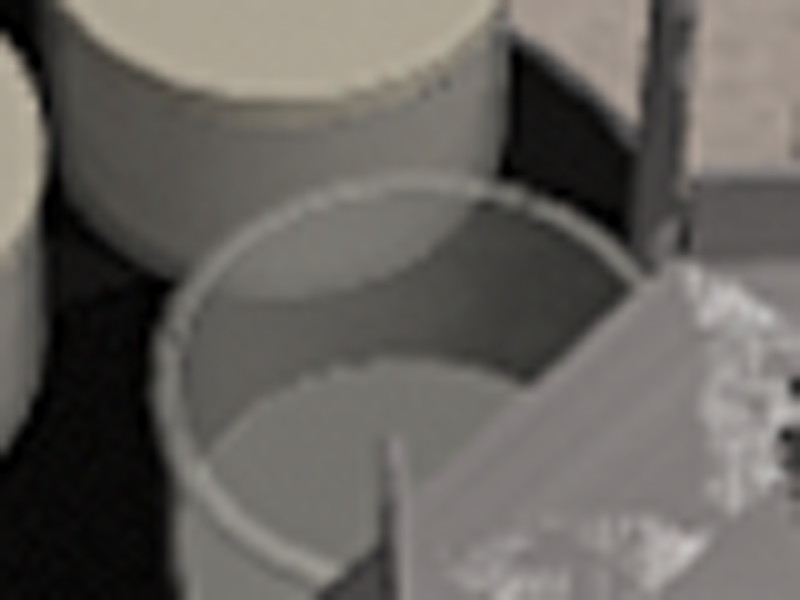

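The jar is now within about 4 mm of the drop point, and the peg is free in the middle of the fingers at (597,193). Next I lift off while turning the tool so its jaw axis lies along station y.

move_arm([
  {"tx":0,"ty":-1.5,"tz":0,"rx":0,"ry":0,"rz":0,"grip":50},
  {"tx":0,"ty":-3.4,"tz":0,"rx":0,"ry":0,"rz":0,"grip":50},
  {"tx":0,"ty":-3.4,"tz":0,"rx":0,"ry":-0.1,"rz":0,"grip":50},
  {"tx":0,"ty":-3.4,"tz":0,"rx":0,"ry":-0.125,"rz":0,"grip":50},
  {"tx":0,"ty":-3.4,"tz":0,"rx":0,"ry":-0.125,"rz":0,"grip":50},
  {"tx":0,"ty":-2.5,"tz":0,"rx":0,"ry":-0.125,"rz":0,"grip":50},
  {"tx":0,"ty":0,"tz":0,"rx":0,"ry":-0.125,"rz":0,"grip":50},
  {"tx":0,"ty":0,"tz":0,"rx":0,"ry":-0.125,"rz":0,"grip":50},
  {"tx":0,"ty":0,"tz":0,"rx":0,"ry":-0.125,"rz":0,"grip":50},
  {"tx":0,"ty":0,"tz":0,"rx":0,"ry":-0.125,"rz":0,"grip":50},
])

```text
t: 12.65
eef_pos: [538.0, -56.2, 309.8]
tcp_rot: [-1.571, -0.0, 0.475]
ft_force: [0.1, 0.8, -0.2]
opening: 0.5
```

move_arm([
  {"tx":0,"ty":0,"tz":0,"rx":0,"ry":-0.125,"rz":0,"grip":50},
  {"tx":0,"ty":0,"tz":0,"rx":0,"ry":-0.125,"rz":0,"grip":50},
  {"tx":0,"ty":0,"tz":0,"rx":0,"ry":-0.125,"rz":0,"grip":50},
  {"tx":0,"ty":0,"tz":0,"rx":0,"ry":-0.125,"rz":0,"grip":50},
  {"tx":0,"ty":0,"tz":0,"rx":0,"ry":-0.125,"rz":0,"grip":50},
  {"tx":0,"ty":0,"tz":0,"rx":0,"ry":-0.125,"rz":0,"grip":50},
  {"tx":0,"ty":0,"tz":0,"rx":0,"ry":-0.04,"rz":0,"grip":50},
  {"tx":0,"ty":0,"tz":0,"rx":0,"ry":0,"rz":0,"grip":50},
])

```text
t: 13.32
eef_pos: [538.1, -56.2, 309.6]
tcp_rot: [-1.571, 0.0, 1.261]
ft_force: [0.4, 0.9, 0.2]
opening: 0.502
```

move_arm([
  {"tx":2,"ty":0,"tz":0.7,"rx":0,"ry":0,"rz":0,"grip":50},
  {"tx":3.4,"ty":0,"tz":1.1,"rx":0,"ry":0,"rz":0,"grip":50},
  {"tx":3.4,"ty":0,"tz":1.1,"rx":0,"ry":0,"rz":0,"grip":50},
  {"tx":3.4,"ty":0,"tz":1.1,"rx":0,"ry":0,"rz":0,"grip":50},
  {"tx":3.4,"ty":0,"tz":1.1,"rx":0,"ry":0,"rz":0,"grip":50},
  {"tx":3.4,"ty":0,"tz":1.1,"rx":0,"ry":0,"rz":0,"grip":50},
  {"tx":3.4,"ty":0,"tz":1.1,"rx":0,"ry":0,"rz":0,"grip":50},
  {"tx":3.0,"ty":0,"tz":1.1,"rx":0,"ry":0,"rz":0,"grip":50},
  {"tx":3.0,"ty":0,"tz":1.1,"rx":0,"ry":0,"rz":0,"grip":50},
  {"tx":2.0,"ty":0,"tz":0.6,"rx":0,"ry":0,"rz":0,"grip":50},
])

```text
t: 14.15
eef_pos: [534.6, 266.8, 309.5]
tcp_rot: [-1.571, -0.0, 1.258]
ft_force: [0.4, 0.1, -0.0]
opening: 0.501
```

move_arm([
  {"tx":0,"ty":0,"tz":0,"rx":0,"ry":0,"rz":0,"grip":50},
  {"tx":0,"ty":0,"tz":0,"rx":0,"ry":0,"rz":0,"grip":50},
])

```text
t: 14.32
eef_pos: [534.9, 264.8, 309.3]
tcp_rot: [-1.571, 0.001, 1.259]
ft_force: [0.3, -0.3, 0.5]
opening: 0.505
```

```bash
python3 - <<'E'
from h import *
from cell import env
s=env.state();print(s['t'],s['eef_pos'],s['tcp_rot'],s['ft_force'],s['opening'])
c=env.calibration('wrist');p,d=env.read_camera('wrist');cv2.imwrite('pics/w7.png',p)
print(proj(c,(534.5,264.4,247)))
E
```

```text
14.3167 [534.93419326 264.77919928 309.26153138] [-1.57051225e+00  5.27199907e-04  1.25933167e+00] [ 0.32990326 -0.3283041   0.54146463] 0.5046568698714771
(np.float64(311.915210742248), np.float64(263.5828402306438))
```

View pics/w7.png

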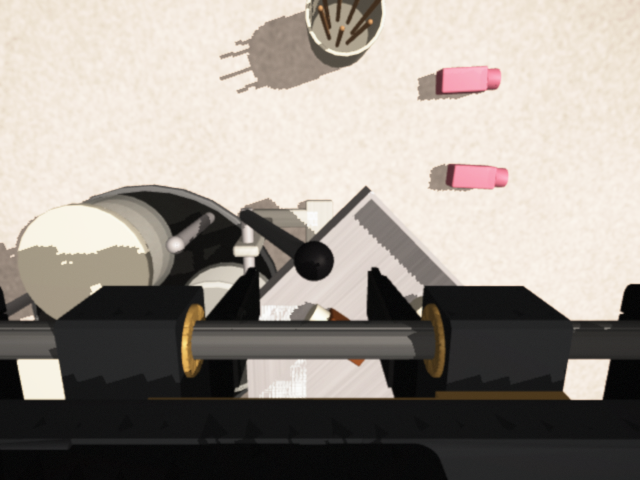

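The ball is at (314,261), predicted (312,264), and centred between the fingers. I descend around it, then start pushing along -x of the tool (station -y).

move_arm([
  {"tx":0,"ty":1.5,"tz":0,"rx":0,"ry":0,"rz":0,"grip":50},
  {"tx":0,"ty":2,"tz":0,"rx":0,"ry":0,"rz":0,"grip":50},
  {"tx":0,"ty":1.5,"tz":0,"rx":0,"ry":0,"rz":0,"grip":50},
  {"tx":0,"ty":0.8,"tz":0,"rx":0,"ry":0,"rz":0,"grip":45},
  {"tx":0,"ty":0,"tz":0,"rx":0,"ry":0,"rz":0,"grip":40},
  {"tx":0,"ty":0,"tz":0,"rx":0,"ry":0,"rz":0,"grip":36},
  {"tx":0,"ty":0,"tz":0,"rx":0,"ry":0,"rz":0,"grip":36},
])

```text
t: 14.95
eef_pos: [535.7, 263.8, 252.6]
tcp_rot: [-1.572, -0.001, 1.258]
ft_force: [-0.2, -0.4, 1.0]
opening: 0.367
```

move_arm([
  {"tx":-0.2,"ty":0,"tz":0,"rx":0,"ry":0,"rz":0,"grip":36},
  {"tx":-0.2,"ty":0,"tz":0,"rx":0,"ry":0,"rz":0,"grip":36},
  {"tx":-0.2,"ty":0,"tz":0,"rx":0,"ry":0,"rz":0,"grip":36},
  {"tx":-0.2,"ty":0,"tz":0,"rx":0,"ry":0,"rz":0,"grip":36},
  {"tx":-0.2,"ty":0,"tz":0,"rx":0,"ry":0,"rz":0,"grip":36},
  {"tx":-0.2,"ty":0,"tz":0,"rx":0,"ry":0,"rz":0,"grip":36},
  {"tx":-0.2,"ty":0,"tz":0,"rx":0,"ry":0,"rz":0,"grip":36},
  {"tx":-0.2,"ty":0,"tz":0,"rx":0,"ry":0,"rz":0,"grip":36},
  {"tx":-0.2,"ty":0,"tz":0,"rx":0,"ry":0,"rz":0,"grip":36},
  {"tx":-0.2,"ty":0,"tz":0,"rx":0,"ry":0,"rz":0,"grip":36},
])

```text
t: 15.78
eef_pos: [529.7, 245.9, 252.6]
tcp_rot: [-1.573, -0.003, 1.259]
ft_force: [1.6, 6.3, 2.9]
opening: 0.36
```

```bash
cat > look.py <<'E'
import sys
from h import *
from cell import env
k=sys.argv[1]
s=env.state();print(s['t'],s['eef_pos'].round(1),s['ft_force'].round(1),s['opening'])
im=[]
p,d=env.read_camera('scene');im.append(cv2.resize(p[200:410,230:510],(800,600),interpolation=cv2.INTER_CUBIC))
cv2.imwrite(f'pics/{k}.png',im[0])
E
python3 look.py a1
```

```text
15.7833 [529.7 245.9 252.6] [1.6 6.3 2.9] 0.3601981205802542
```

View pics/a1.png

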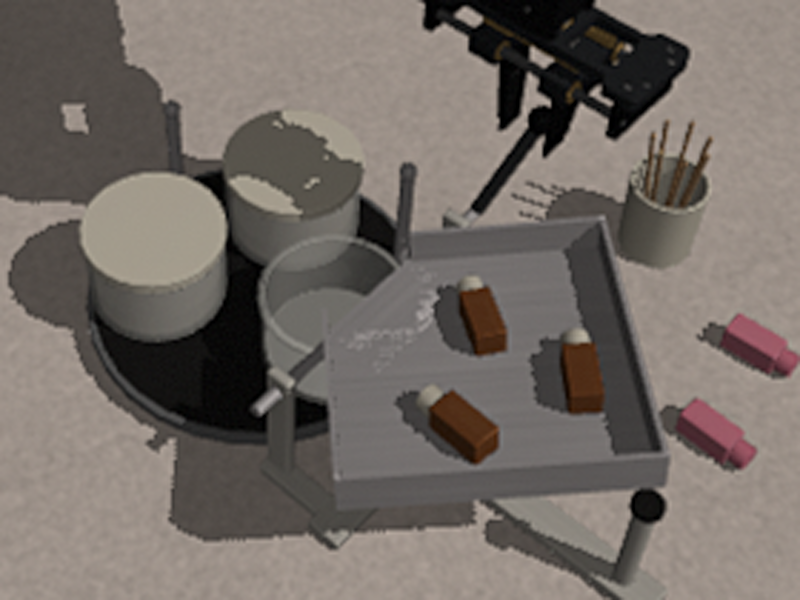

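The tray has begun to tip, with the ball at (540,122) against the rear finger and the peg clear. I continue slowly.

move_arm([
  {"tx":-0.15,"ty":0,"tz":0,"rx":0,"ry":0,"rz":0,"grip":36},
  {"tx":-0.15,"ty":0,"tz":0,"rx":0,"ry":0,"rz":0,"grip":36},
  {"tx":-0.15,"ty":0,"tz":0,"rx":0,"ry":0,"rz":0,"grip":36},
  {"tx":-0.15,"ty":0,"tz":0,"rx":0,"ry":0,"rz":0,"grip":36},
  {"tx":-0.15,"ty":0,"tz":0,"rx":0,"ry":0,"rz":0,"grip":36},
  {"tx":-0.15,"ty":0,"tz":0,"rx":0,"ry":0,"rz":0,"grip":36},
  {"tx":-0.15,"ty":0,"tz":0,"rx":0,"ry":0,"rz":0,"grip":36},
  {"tx":-0.15,"ty":0,"tz":0,"rx":0,"ry":0,"rz":0,"grip":36},
  {"tx":-0.15,"ty":0,"tz":0,"rx":0,"ry":0,"rz":0,"grip":36},
  {"tx":-0.15,"ty":0,"tz":0,"rx":0,"ry":0,"rz":0,"grip":36},
])

```text
t: 16.67
eef_pos: [525.0, 231.5, 252.5]
tcp_rot: [-1.573, -0.003, 1.259]
ft_force: [2.6, 5.8, 2.9]
opening: 0.364
```

```bash
python3 look.py a2
```

```text
16.6667 [525.  231.5 252.5] [2.6 5.8 2.9] 0.3640479565258563
```

View pics/a2.png

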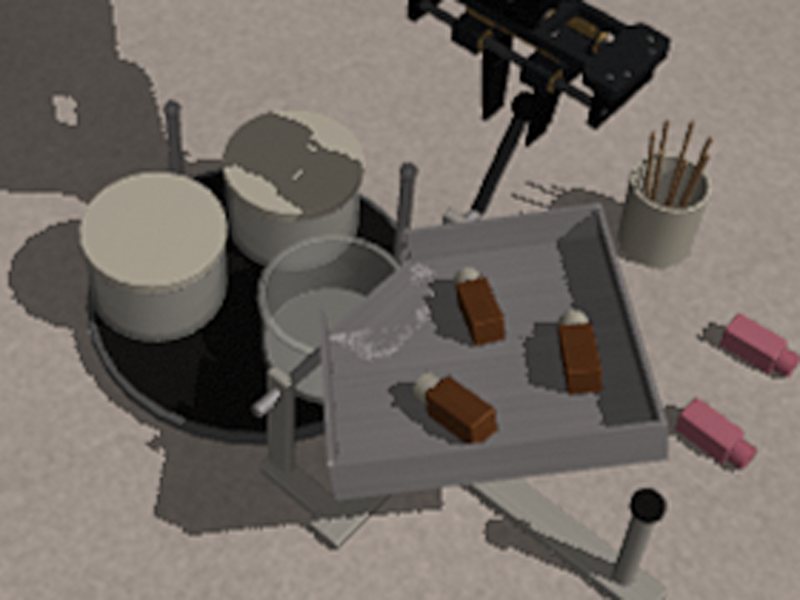

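The tray is at about 0.2 rad and the bottles are just starting to slide. I slow down.

move_arm([
  {"tx":-0.12,"ty":0,"tz":0,"rx":0,"ry":0,"rz":0,"grip":36},
  {"tx":-0.12,"ty":0,"tz":0,"rx":0,"ry":0,"rz":0,"grip":36},
  {"tx":-0.12,"ty":0,"tz":0,"rx":0,"ry":0,"rz":0,"grip":36},
  {"tx":-0.12,"ty":0,"tz":0,"rx":0,"ry":0,"rz":0,"grip":36},
  {"tx":-0.12,"ty":0,"tz":0,"rx":0,"ry":0,"rz":0,"grip":36},
  {"tx":-0.12,"ty":0,"tz":0,"rx":0,"ry":0,"rz":0,"grip":36},
  {"tx":-0.12,"ty":0,"tz":0,"rx":0,"ry":0,"rz":0,"grip":36},
  {"tx":-0.12,"ty":0,"tz":0,"rx":0,"ry":0,"rz":0,"grip":36},
])

```text
t: 17.38
eef_pos: [521.9, 222.1, 252.3]
tcp_rot: [-1.572, -0.002, 1.259]
ft_force: [0.5, 4.0, 2.1]
opening: 0.361
```

```bash
python3 look.py a3
```

```text
17.3833 [521.9 222.1 252.3] [0.5 4.  2.1] 0.3613469969251609
```

View pics/a3.png

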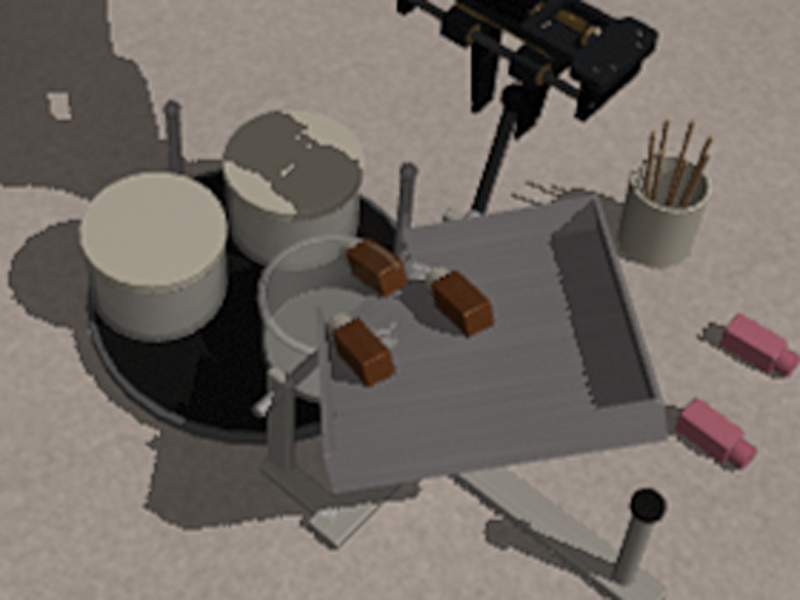

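All three are sliding out, the first one crossing the lip at (375,265). I hold.

move_arm([
  {"tx":0,"ty":0,"tz":0,"rx":0,"ry":0,"rz":0,"grip":36},
  {"tx":0,"ty":0,"tz":0,"rx":0,"ry":0,"rz":0,"grip":36},
  {"tx":0,"ty":0,"tz":0,"rx":0,"ry":0,"rz":0,"grip":36},
  {"tx":0,"ty":0,"tz":0,"rx":0,"ry":0,"rz":0,"grip":36},
  {"tx":0,"ty":0,"tz":0,"rx":0,"ry":0,"rz":0,"grip":36},
  {"tx":0,"ty":0,"tz":0,"rx":0,"ry":0,"rz":0,"grip":36},
])

```text
t: 17.93
eef_pos: [521.6, 221.7, 251.6]
tcp_rot: [-1.571, 0.0, 1.259]
ft_force: [2.5, 4.1, 3.1]
opening: 0.361
```

```bash
python3 look.py a4
```

```text
17.9333 [521.6 221.7 251.6] [2.5 4.1 3.1] 0.36075296487695063
```

View pics/a4.png

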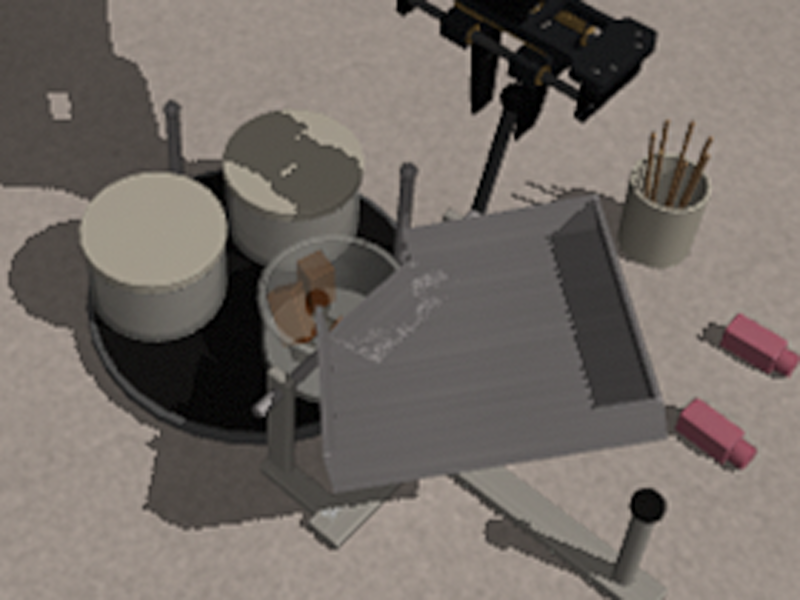

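move_arm([
  {"tx":0,"ty":0,"tz":0,"rx":0,"ry":0,"rz":0,"grip":36},
  {"tx":0,"ty":0,"tz":0,"rx":0,"ry":0,"rz":0,"grip":36},
  {"tx":0,"ty":0,"tz":0,"rx":0,"ry":0,"rz":0,"grip":36},
  {"tx":0,"ty":0,"tz":0,"rx":0,"ry":0,"rz":0,"grip":36},
  {"tx":0,"ty":0,"tz":0,"rx":0,"ry":0,"rz":0,"grip":36},
])

```text
t: 18.4
eef_pos: [521.5, 221.6, 251.6]
tcp_rot: [-1.571, 0.0, 1.259]
ft_force: [1.4, 3.7, 2.0]
opening: 0.361
```

```bash
python3 - <<'E'
from h import *
from cell import env
a,d=env.read_camera('top');b,d2=env.read_camera('scene')
cv2.imwrite('pics/b1.png',np.hstack([cv2.resize(a[170:250,250:330],(400,400),interpolation=cv2.INTER_CUBIC),cv2.resize(b[265:345,300:380],(400,400),interpolation=cv2.INTER_CUBIC)]))
E
```

```text
(no output)
```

View pics/b1.png

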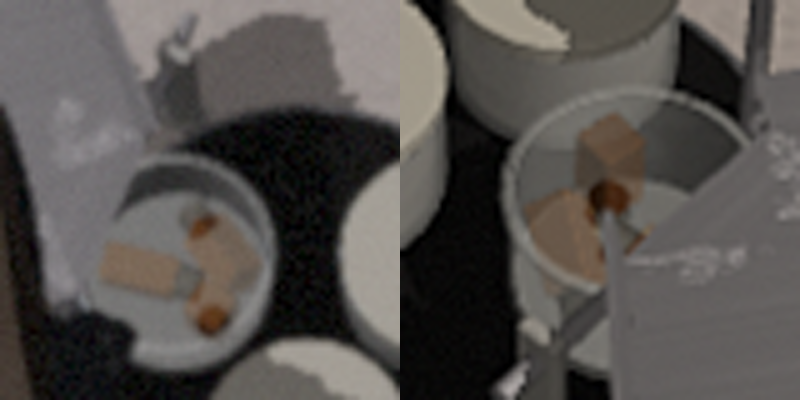

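Top view shows three amber bottles inside the jar, at (135,268), (230,250) and (210,310), with the jar in place. Now I lower the tray gently.

move_arm([
  {"tx":0.1,"ty":0,"tz":0,"rx":0,"ry":0,"rz":0,"grip":36},
  {"tx":0.15,"ty":0,"tz":0,"rx":0,"ry":0,"rz":0,"grip":36},
  {"tx":0.15,"ty":0,"tz":0,"rx":0,"ry":0,"rz":0,"grip":36},
  {"tx":0.15,"ty":0,"tz":0,"rx":0,"ry":0,"rz":0,"grip":36},
  {"tx":0.15,"ty":0,"tz":0,"rx":0,"ry":0,"rz":0,"grip":36},
  {"tx":0.15,"ty":0,"tz":0,"rx":0,"ry":0,"rz":0,"grip":36},
  {"tx":0.15,"ty":0,"tz":0,"rx":0,"ry":0,"rz":0,"grip":36},
  {"tx":0.15,"ty":0,"tz":0,"rx":0,"ry":0,"rz":0,"grip":36},
  {"tx":0.15,"ty":0,"tz":0,"rx":0,"ry":0,"rz":0,"grip":36},
  {"tx":0.15,"ty":0,"tz":0,"rx":0,"ry":0,"rz":0,"grip":36},
])

```text
t: 19.33
eef_pos: [526.1, 235.6, 251.6]
tcp_rot: [-1.571, 0.0, 1.259]
ft_force: [0.8, 3.0, -2.0]
opening: 0.36
```

move_arm([
  {"tx":0.15,"ty":0,"tz":0,"rx":0,"ry":0,"rz":0,"grip":36},
  {"tx":0.15,"ty":0,"tz":0,"rx":0,"ry":0,"rz":0,"grip":36},
  {"tx":0.15,"ty":0,"tz":0,"rx":0,"ry":0,"rz":0,"grip":36},
  {"tx":0.15,"ty":0,"tz":0,"rx":0,"ry":0,"rz":0,"grip":36},
  {"tx":0.15,"ty":0,"tz":0,"rx":0,"ry":0,"rz":0,"grip":36},
  {"tx":0.15,"ty":0,"tz":0,"rx":0,"ry":0,"rz":0,"grip":36},
  {"tx":0.15,"ty":0,"tz":0,"rx":0,"ry":0,"rz":0,"grip":36},
  {"tx":0.15,"ty":0,"tz":0,"rx":0,"ry":0,"rz":0,"grip":36},
  {"tx":0.15,"ty":0,"tz":0,"rx":0,"ry":0,"rz":0,"grip":36},
  {"tx":0.15,"ty":0,"tz":0,"rx":0,"ry":0,"rz":0,"grip":36},
])

```text
t: 20.17
eef_pos: [530.7, 249.9, 251.6]
tcp_rot: [-1.571, 0.0, 1.259]
ft_force: [1.3, 2.7, -1.6]
opening: 0.362
```

move_arm([
  {"tx":0.15,"ty":0,"tz":0,"rx":0,"ry":0,"rz":0,"grip":36},
  {"tx":0.15,"ty":0,"tz":0,"rx":0,"ry":0,"rz":0,"grip":36},
  {"tx":0.15,"ty":0,"tz":0,"rx":0,"ry":0,"rz":0,"grip":36},
  {"tx":0.15,"ty":0,"tz":0,"rx":0,"ry":0,"rz":0,"grip":36},
  {"tx":0.15,"ty":0,"tz":0,"rx":0,"ry":0,"rz":0,"grip":36},
  {"tx":0.15,"ty":0,"tz":0,"rx":0,"ry":0,"rz":0,"grip":36},
  {"tx":0.15,"ty":0,"tz":0,"rx":0,"ry":0,"rz":0,"grip":36},
  {"tx":0.15,"ty":0,"tz":0,"rx":0,"ry":0,"rz":0,"grip":36},
  {"tx":0.15,"ty":0,"tz":0,"rx":0,"ry":0,"rz":0,"grip":36},
  {"tx":0,"ty":0,"tz":0,"rx":0,"ry":0,"rz":0,"grip":36},
])

```text
t: 21.0
eef_pos: [534.8, 262.6, 251.6]
tcp_rot: [-1.571, 0.0, 1.259]
ft_force: [0.5, -0.6, 0.3]
opening: 0.361
```

```bash
python3 look.py a5; python3 - <<'E'
from cell import env
import cv2
p,d=env.read_camera('wrist');cv2.imwrite('pics/w8.png',p)
E
```

```text
21.0 [534.8 262.6 251.6] [ 0.5 -0.6  0.3] 0.3605265448911922
```

View pics/a5.png

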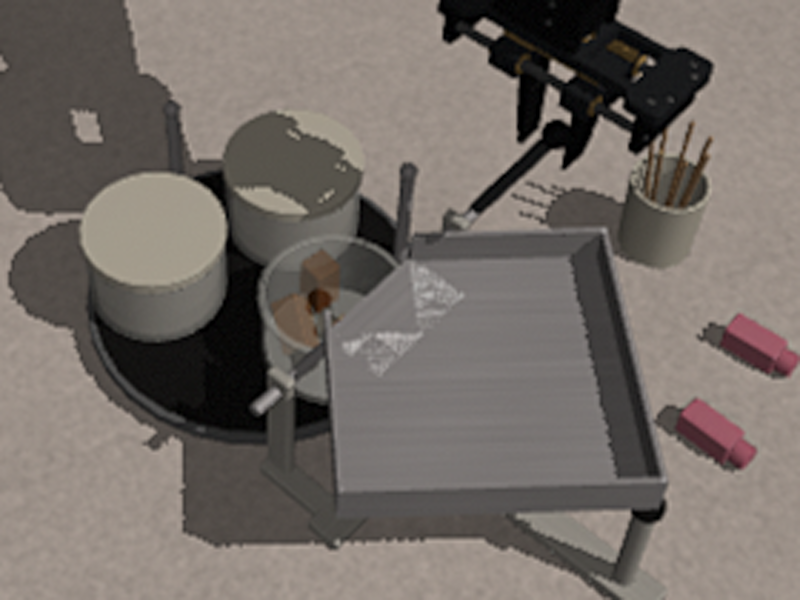

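View pics/w8.png

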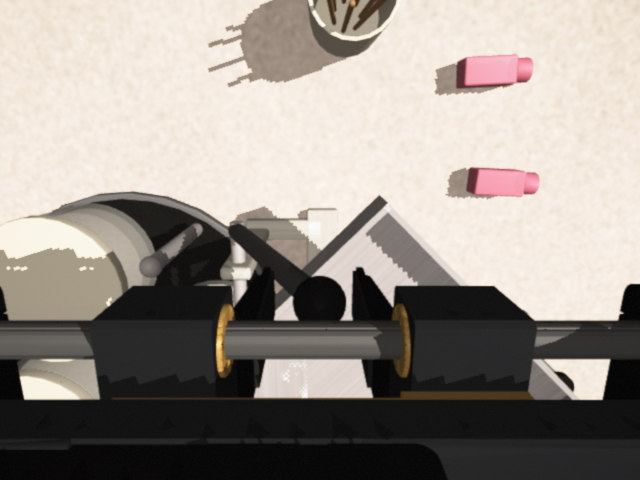

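The tray lies on its post and is level, and the ball at (320,298) is free with contact force about 0. I open and lift away.

move_arm([
  {"tx":0.2,"ty":0,"tz":0,"rx":0,"ry":0,"rz":0,"grip":45},
  {"tx":0,"ty":0,"tz":0,"rx":0,"ry":0,"rz":0,"grip":55},
  {"tx":0,"ty":-0.5,"tz":0,"rx":0,"ry":0,"rz":0,"grip":60},
  {"tx":0,"ty":-1.5,"tz":0,"rx":0,"ry":0,"rz":0,"grip":60},
  {"tx":0,"ty":-2.5,"tz":0,"rx":0,"ry":0,"rz":0,"grip":60},
  {"tx":0,"ty":-3,"tz":0,"rx":0,"ry":0,"rz":0,"grip":60},
  {"tx":0,"ty":-2,"tz":0,"rx":0,"ry":0,"rz":0,"grip":60},
  {"tx":0,"ty":0,"tz":0,"rx":0,"ry":0,"rz":0,"grip":60},
  {"tx":0,"ty":0,"tz":0,"rx":0,"ry":0,"rz":0,"grip":60},
  {"tx":0,"ty":0,"tz":0,"rx":0,"ry":0,"rz":0,"grip":60},
])

```text
t: 21.93
eef_pos: [535.1, 264.3, 345.9]
tcp_rot: [-1.57, 0.001, 1.259]
ft_force: [0.6, -0.3, -0.4]
opening: 0.598
```

```bash
python3 look.py a6; python3 - <<'E'
from cell import env
import cv2
p,d=env.read_camera('top');cv2.imwrite('pics/t9.png',p)
E
```

```text
21.9333 [535.1 264.3 345.9] [ 0.6 -0.3 -0.4] 0.5984845853291056
```

View pics/a6.png

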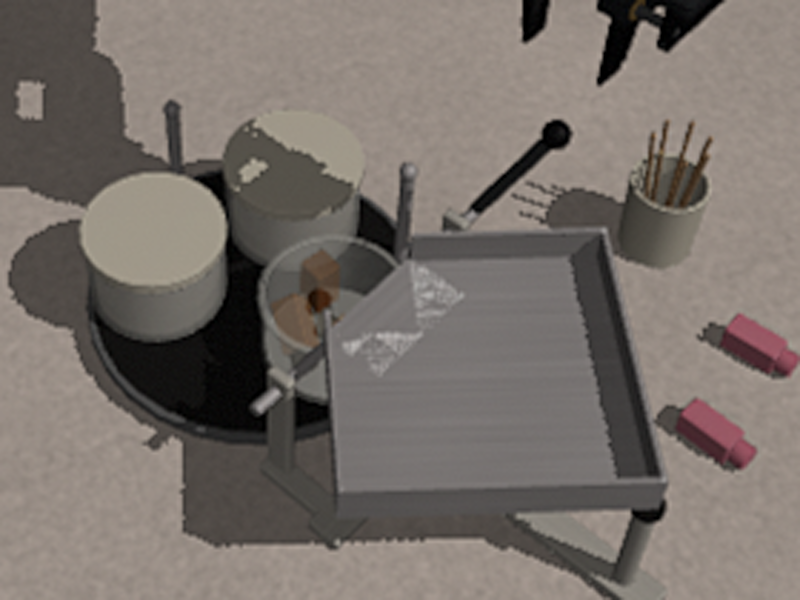

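View pics/t9.png

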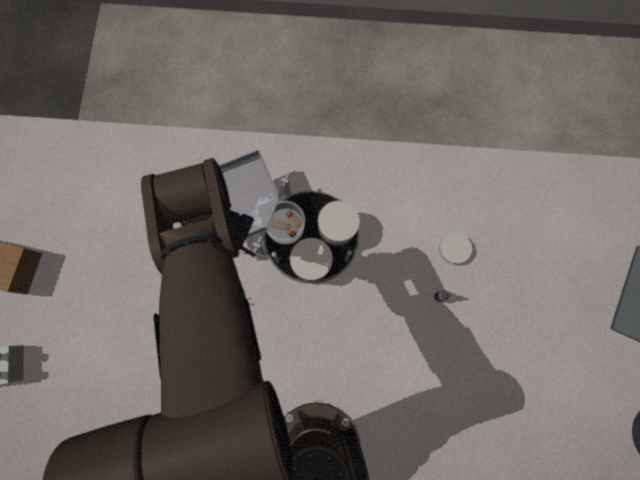

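The tray is level, the gripper is clear of the lever, and all three bottles are in the jar under the spout. The lidded jars stand upright, and the dropper at (442,296) and dishes at (456,248) are unmoved. Handing in.

```bash
python3 -c "
from cell import env
print(env.job_done(), env.state()['t'])"
```

```text
the job is handed in; nothing more can be done
the job is handed in; nothing more can be done
```

I handed the job in at about 22 s of the 61 s allowed; no verdict came back. I turned the table about 72° clockwise by peg_b and tipped the tray slowly by its lever. All three bottles slid out by roughly 0.3 rad, so I held there and never went to full tip. Then I let the tray down at about 0.2 rad/s and lifted the gripper clear.

- **Bottles and jar:** the last pictures show all three amber bottles in the open jar. Just before tipping, the jar stood within about 4 mm of the drop point, and it looked unmoved afterwards. I did not measure its final position again.
- **Tray and contact:** the tray lies level on its post. The gripper is clear of the lever, with wrist force about 0 N.
- **Other things:** the lidded jars stand upright, and the dropper, dishes, stick cup and pink bottles look unmoved.
- **Disagreements:** the scene and top cameras differed by 4–6 mm in most positions, and by up to about 16 mm on the lidded jar lids. My first stop overshot the drop point by about 5 mm, so I nudged the table back before tipping. The first move call was refused because every row has to carry all seven numbers; nothing moved.

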